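Scrub the bore of a cylinder sleeve with a bore brush

TASK

Lift the upright bore brush by its wooden grip straight up out of the blue holder cup and scrub the inside of the steel sleeve with it: three full strokes, each down until the brush is almost on the bottom and back up until its lower end is near the mouth, with the bristles kept lightly pressed against the bore wall. Then put the brush back upright in the holder cup, down on its floor, and let go. Do not disturb the grease tin, oil can and tape measure.

Things in the scene. Friction and masses are not known exactly. Their poses are not given: they have to be found in the camera images.
- bore_brush: bore brush, 170 mm long, 0.14 kg, upright in the holder. Origin: centre of its flat underside; z runs up. Copper-coloured round bristle head, 44 mm diameter, 0 to 55 mm up; springy wire stem: a side push at the head bends it about 3 mm per N; flat wooden grip, 110 to 170 mm up, 20 mm thick along the brush's y, 36 mm wide along x. Grasp only the grip, from above, closing along its y.
- brush_foot (a point): centre of the brush's flat underside (the lower end of the bristle head)
- brush_grip (a point): point to grasp, on the brush's axis in the wooden grip, 145 mm above the underside
- brush_holder: blue holder fixed to the bench: round foot plate, 100 mm diameter, 8 mm thick, with a round cup, 58 mm high in all. The cup's bore is 52 mm in diameter and widens above 42 mm height to 68 mm at the mouth. Origin: centre of the underside, z up
- pocket_floor (a point): centre of the holder cup's inner floor, 10 mm above the bench; the brush stands on it
- sleeve_stand: round aluminium plate, 124 mm diameter, 12 mm thick, fixed to the bench, with two small dark toe clamps (up to 36 mm high) beside the sleeve. Origin: centre of the underside, z up; the sleeve stands on its centre
- sleeve: steel cylinder sleeve clamped to the plate, open at the top, 90 mm high, bore 80 mm in diameter, wall 6 mm, flange at its foot 104 mm in diameter. It cannot move. Origin: centre of its lower end
- bore_floor (a point): centre of the bore's bottom, on the plate's top, 12 mm above the bench
- bore_mouth (a point): centre of the sleeve's open upper end, 102 mm above the bench
- grease_tin: round tin with blue lid, 84 mm diameter, 35 mm high, a bystander; origin: centre of the underside
- oil_can: red pump oil can with a long thin spout, 63 x 122 x 176 mm, a bystander; origin: centre of the underside
- tape_measure: orange tape measure lying on its side, 66 x 74 x 35 mm, a bystander; origin: centre of the underside
Things that resemble listed ones, but are neither listed nor needed, are in the scene too. Of the things that look like the bore_brush, the middle-sized one is meant.

How it is judged (in metres and radians):
On the way, in this order (a step that is already met when the one before it is completed fails the run):
1. first stroke, down: the brush's foot is inside the sleeve within 15 mm of the bottom, bristles touching the bore wall (over 0.5 N) (horizontal distance between brush_foot and bore_floor below 0.038 m and z of brush_foot in the frame of sleeve below 0.015 m and contact force between bore_brush and sleeve above 0.5 N), for 0.05 s.
2. first stroke, up: the foot is more than 50 mm above the bottom but still inside the sleeve, bristles touching the bore wall (over 0.5 N) (horizontal distance between brush_foot and bore_floor below 0.038 m and z of brush_foot in the frame of sleeve between 0.05 and 0.09 m and contact force between bore_brush and sleeve above 0.5 N), for 0.05 s.
3. second stroke, down: the brush's foot is inside the sleeve within 15 mm of the bottom, bristles touching the bore wall (over 0.5 N) (all of step 1), for 0.05 s.
4. second stroke, up: the foot is more than 50 mm above the bottom but still inside the sleeve, bristles touching the bore wall (over 0.5 N) (all of step 2), for 0.05 s.
5. third stroke, down: the brush's foot is inside the sleeve within 15 mm of the bottom, bristles touching the bore wall (over 0.5 N) (all of step 3), for 0.05 s.
6. third stroke, up: the foot is more than 50 mm above the bottom but still inside the sleeve, bristles touching the bore wall (over 0.5 N) (all of step 4), for 0.05 s.
At the end, for the whole second after the job is handed in: The brush stands at rest in the holder cup: its foot within 12 mm of the cup's axis and at most 8 mm above the cup's floor, tilted less than 10 degrees (horizontal distance between brush_foot and pocket_floor below 0.012 m and z of brush_foot in the frame of brush_holder below 0.018 m and angle between bore_brush's own z axis and vertical below 0.17 rad and linear speed of bore_brush below 0.02 m/s); the robot touches nothing.
It fails at once if a bystander (grease tin, oil can, tape measure) is moved more than 30 mm (distance of any of grease_tin, oil_can, tape_measure from where it was at the start of the episode above 0.03 m).
It fails at once if the brush is pressed against the sleeve or its plate with more than 40 N (contact force between bore_brush and sleeve_stand above 40 N).
It also fails if it takes over 61 s, if anything falls off the work surface, if the arm or the gripper's body presses on something with over 40 N, if the wrist force passes 120 N, or if a joint passes its speed limit or range.

ROBOT

A 7-joint arm with a two-finger parallel gripper is mounted at the origin on a cart in front of the work surface, level with it; the furniture and walls round the work are solid. World frame = base frame: x ahead of the robot, y to its left, z up, the work surface at z = 0. Lengths are in mm, angles in rad, forces in N, time in s.
With the tool pointing down it reaches from about 425 to 825 mm from the base axis. Payload 3.6 kg.
Tool frame: the origin (TCP) lies at the very end of the fingers, on their centre line; the grasp point (between the pads) lies 19 mm behind it; z points along the fingers, y is the line along which they close (so a half turn about z gives the same grasp; the last joint's range is limited). The gripper opens to 85 mm and grips with 20 to 120 N. Pads are 22 mm wide; open, the fingers measure 114 mm over their backs; the gripper's body (76 mm by 85 mm) begins 54 mm behind the grasp point. The pads swing forward as they close: fully open they stand 13 mm farther back than shut.
Start: joints at [1.123, 0.615, -0.013, 1.423, 0.008, 1.103, -0.04], TCP at [266.12, -592.995, 231.297] pointing down, gripper open.
Joint ranges: [-3.12, 3.12], [-0.3, 2.06], [-1.34, 1.32], [0.26, 2.42], [-1.36, 4.5], [0.01, 1.98], [-2.84, 2.84]. Speed limits (rad/s): [2.79, 2.79, 3.14, 3.14, 3.14, 3.14, 3.14].

INTERFACE

Orientations are given as a rotation vector (axis times angle).
In Python, from plant import arm, vision gives the robot as it stands. The module is installed in compiled form; this text tells all that it offers.
- The arm moves only by the tool jog_arm, never from a script. Its argument "increments" is a list of rows, each a list of 7 numbers: the turn, a rotation vector about the world's x, y, z in degrees, then the shift along the world's x, y, z in mm, then the closure, from 0 (fully open) to 1 (shut). A call has 1 to 20 rows; each row is the pose to reach, as a shift and turn from the pose commanded when the call began; what a row does not reach only later rows make up. A row lasts 1/8 s, in which the tool goes at most 62.5 mm and 10.7 degrees, less where a joint would pass 70% of its speed; a pose out of reach is approached as far as the arm can. A call with a gripper value outside its range is refused whole. The fingers move at their own pace and stop on an object; "force" is the grip in N (left out, the last holds). Time passes only in rows, so rows that repeat a pose let the fingers close. It gives the time, the measured TCP pose, the force, the opening and the grip force at its end, in the units of the state.
- arm.get_obs(): the state, without advancing time (a new reading comes with each control period).
- vision.capture(name): name is "scene" or "top" or "wrist"; returns a dict with "img" (400x640x3 uint8, red, green, blue), "K" (3x3 intrinsics, pixels), "dist_coeffs" ([k1, k2, p1, p2, k3] as OpenCV has them; the pictures are not rectified), "extrinsics" (4x4, takes a point from world to camera coordinates). Camera axes: x right, y up, looking along -z (the intrinsics and any distortion apply to the point x, -y, -z); pixel columns grow to the right and rows downward; lengths in mm; the calibration is good to about 2 mm. A picture is of the moment at which its call begins. There is no depth.
- arm.finish_job(): hands the job in; it is judged then, once.
The state is a dict: "time": time; "joint_positions": joint angles; "dq": joint speeds; "joint_torque": joint torques, N m; "position": TCP position; "eef_rot": TCP orientation; "force": force on the tool from outside, world axes, zero at the start; "ft_torque": the same for the moment, N m; "opening": opening from 0.0 (shut) to 1.0 (fully open); "grasp_force": force on a finger pad.
Only numpy, scipy, OpenCV 4.12 (cv2) and the standard library are available. Lean on these libraries where they do the work, as an engineer would, in place of code of your own. Each camera call takes 0.05 s, during which the arm holds its last target. There are 200 camera calls.

## Working session

There is one attempt and no reset: what is moved stays moved. The work goes in short steps, Python scripts to look and compute and a tool call to move; the robot and the scene stay as the last step left them, time stands still between calls to the robot, and variables do not carry over. Pictures are saved under pics/ and viewed, at most 10 in all, crops included, and the job is handed in when it is done.

Besides the shell and the picture viewer there is one more tool, called after "Request:" by a JSON object that holds its "api" and its "payload". jog_arm: Moves the arm, as the interface text tells. Its arguments: {"type":"object","properties":{"increments":{"type":"array","items":{"type":"array","items":{"type":"number"}}},"force":{"type":"number"}},"required":["increments"]}

```bash
mkdir -p pics
cat > h.py <<'E'
import numpy as np, cv2, pickle
from plant import arm, vision
def cap(n,tag):
    c=vision.capture(n); pickle.dump(c,open(f'pics/{tag}.pkl','wb')); cv2.imwrite(f'pics/{tag}.png',c['img'][:,:,::-1]); return c
def load(tag): return pickle.load(open(f'pics/{tag}.pkl','rb'))
def ray(c,uv):
    p=cv2.undistortPoints(np.array([[uv]],float),np.array(c['K'],float),np.array(c['dist_coeffs'],float))[0,0]
    E=np.array(c['extrinsics']);R=E[:3,:3];o=-R.T@E[:3,3]
    d=R.T@np.array([p[0],-p[1],-1]);return o,d/np.linalg.norm(d)
def tri(L):
    A=0;b=0
    for c,uv in L:
        o,d=ray(c,uv);P=np.eye(3)-np.outer(d,d);A=A+P;b=b+P@o
    x=np.linalg.solve(A,b)
    return x,[np.linalg.norm(np.cross(x-ray(c,uv)[0],ray(c,uv)[1])) for c,uv in L]
def onz(c,uv,z):
    o,d=ray(c,uv);return o+d*(z-o[2])/d[2]
def proj(c,X):
    E=np.array(c['extrinsics']);q=E[:3,:3]@np.array(X,float)+E[:3,3];q=q*[1,-1,-1]
    return cv2.projectPoints(q[None],np.zeros(3),np.zeros(3),np.array(c['K'],float),np.array(c['dist_coeffs'],float))[0][0,0]
E
python3 - <<'E'
from h import *
for n in('scene','top'):
    c=cap(n,n+'0'); print(n,ray(c,(320,200)))
print(arm.get_obs())
a=[cv2.imread(f'pics/{n}0.png') for n in('scene','top')]
E
```

```text
scene (array([-245.62977416,  535.56382781,  725.24577025]), array([ 0.72182681, -0.46988753, -0.50810605]))
top (array([ 329.44831685,  -25.95106582, 1241.99086128]), array([ 0.23546237,  0.00618511, -0.97186378]))
{'time': 0.1, 'joint_positions': array([ 1.12247762,  0.6158182 , -0.01264223,  1.42474999,  0.00806978,
        1.10339682, -0.04038876]), 'dq': array([-0.00168915, -0.00214684,  0.00096217, -0.00360515,  0.00108274,
        0.00073653,  0.00087001]), 'joint_torque': array([ 7.14519701e-04, -4.70382249e+01,  2.60439478e-01, -1.71569878e+01,
        1.01830484e-02,  5.89614458e-03, -8.02709259e-07]), 'position': array([ 265.87133275, -592.38064092,  230.25293777]), 'eef_rot': array([-3.06972588e+00, -6.57342832e-01,  7.44069901e-04]), 'force': array([ 0.01590906, -0.20044803,  0.74180446]), 'ft_torque': array([-0.0072659 , -0.01564711,  0.01371321]), 'grasp_force': 0.0, 'opening': 0.999744007333411}
```

View pics/scene0.png

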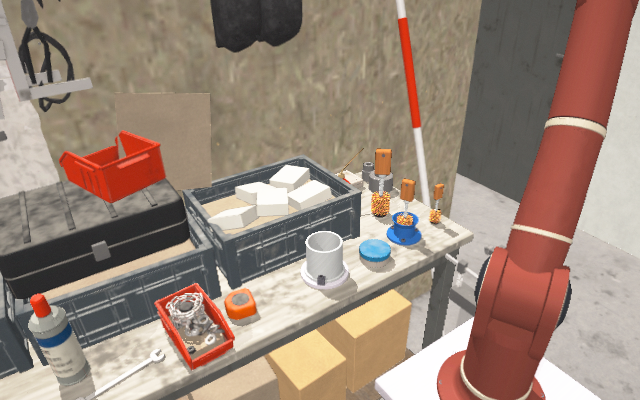

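View pics/top0.png

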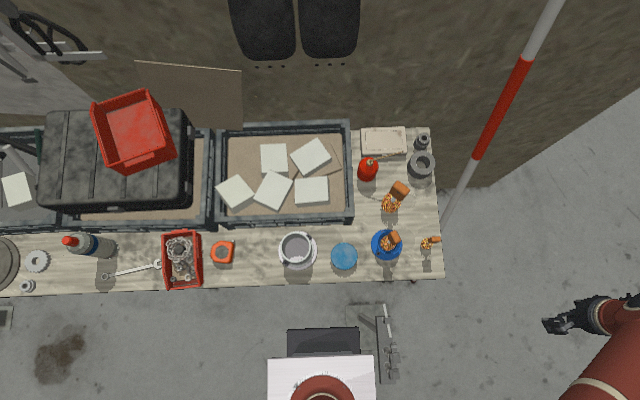

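The scene view shows the sleeve at about (324,260), the grease tin at (375,250) and the blue holder with the middle brush at (404,215). A larger brush stands at (381,185) and a smaller one at (437,205). In the top view the sleeve is at (297,250), the holder at (387,244) and the tin at (344,256). I'll enlarge both around these.

Run:
```python
import cv2
a=cv2.imread('pics/scene0.png')[140:295,290:460]; b=cv2.imread('pics/top0.png')[170:285,270:450]
cv2.imwrite('pics/c1.png',cv2.resize(a,None,fx=3.8,fy=3.8,interpolation=2)[:600]); cv2.imwrite('pics/c2.png',cv2.resize(b,None,fx=4.4,fy=4.4,interpolation=2))
```

```text
(no output)
```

View pics/c1.png

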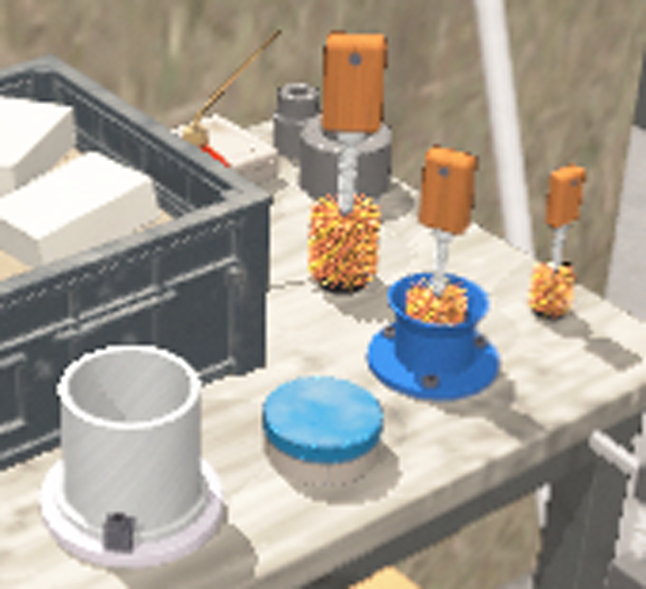

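View pics/c2.png

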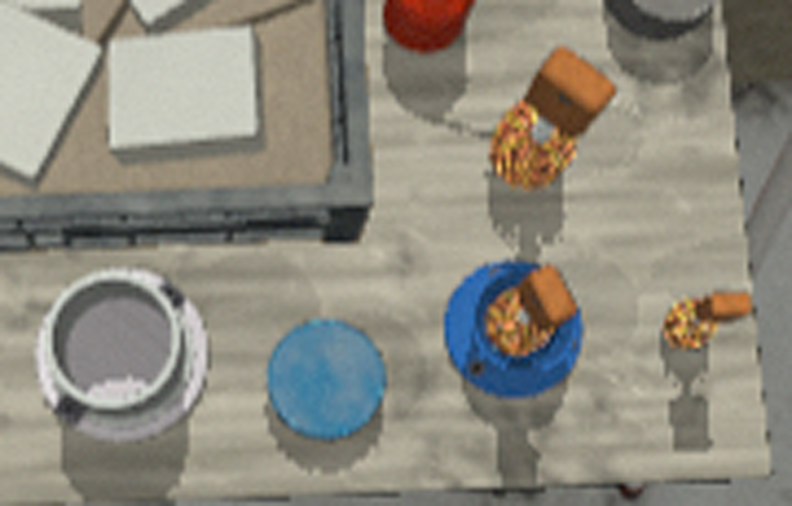

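In the crops, the sleeve mouth is centred at (130,386) in c1 and (115,338) in c2. The holder plate is centred at about (433,353) and (513,329). The middle brush's grip top is at about (450,155) and (555,290).

Run:
```python
from h import *
s,t=load('scene0'),load('top0')
A=lambda u,v:((u+.5)/3.8-.5+290,(v+.5)/3.8-.5+140)
B=lambda u,v:((u+.5)/4.4-.5+270,(v+.5)/4.4-.5+170)
for n,a,b,z in[('mouth',(130,386),(115,338),102),('plate',(433,353),(513,329),8),('gripTop',(452,153),(556,292),180),('tin',(323,407),(327,379),35)]:
    print(n,tri([(s,A(*a)),(t,B(*b))]),onz(s,A(*a),z),onz(t,B(*b),z))
```

```text
mouth (array([470.09470992,  58.98148614,  99.81625314]), [np.float64(1.7839711577751407), np.float64(1.7839711577751702)]) [468.9778679   61.83326856 102.        ] [468.68336622  57.43269355 102.        ]
plate (array([ 476.15938291, -221.17165649,    9.48416658]), [np.float64(1.3452081068768371), np.float64(1.3452081068768358)]) [ 478.57307891 -221.75046952    8.        ] [ 475.38579712 -222.36197549    8.        ]
gripTop (array([ 477.9484945 , -222.48836285,  179.98662585]), [np.float64(1.2754642153064009), np.float64(1.2754642153064606)]) [ 478.7829389  -221.51673356  180.        ] [ 477.04598621 -223.38997071  180.        ]
tin (array([443.19284317, -84.05233307,  37.76863388]), [np.float64(1.7713651801584502), np.float64(1.7713651801582715)]) [447.22980745 -85.29270063  35.        ] [442.23842478 -85.48057442  35.        ]
```

Request:
{"api": "jog_arm", "payload": {"increments": [[0,0,0,30,60,60,0],[0,0,0,60,110,110,0],[0,0,0,90,160,110,0],[0,0,0,120,210,110,0],[0,0,0,150,260,110,0],[0,0,0,180,310,110,0],[0,0,0,195,340,110,0],[0,0,0,195,340,110,0],[0,0,0,195,340,110,0],[0,0,0,195,340,110,0]]}}

```text
time: 1.35
position: [460.1, -254.7, 341.0]
eef_rot: [3.073, 0.652, -0.002]
force: [0.2, 0.1, 0.1]
opening: 0.997
grasp_force: 0.0
```

Run:
```python
from h import *
c=cap('wrist','w0'); o=arm.get_obs(); print(o['time'],o['position'],o['eef_rot'],o['joint_positions'])
print(cv2.Rodrigues(o['eef_rot'])[0]); print(ray(c,(320,200)))
for P in[(478,-222,180),(469,59,102),(477,-222,8)]:print(proj(c,P))
```

```text
1.4 [ 460.2032635  -254.60046992  341.07330566] [ 3.07290192e+00  6.52628041e-01 -1.26246796e-03] [ 0.53675667  0.32910703 -0.10372343  1.59733221  0.03631865  1.21756195
 -0.72627606]
[[ 9.13681222e-01  4.06430873e-01 -7.54695436e-04]
 [ 4.06430751e-01 -9.13681534e-01 -3.15387078e-04]
 [-8.17734329e-04 -1.85681822e-05 -9.99999665e-01]]
(array([ 528.82309956, -223.54439238,  483.04714563]), array([-0.24781433, -0.11934655, -0.96142834]))
[293.08495176 157.07435087]
[57.83575029 51.15283141]
[301.28864444 139.34441229]
```

View pics/w0.png

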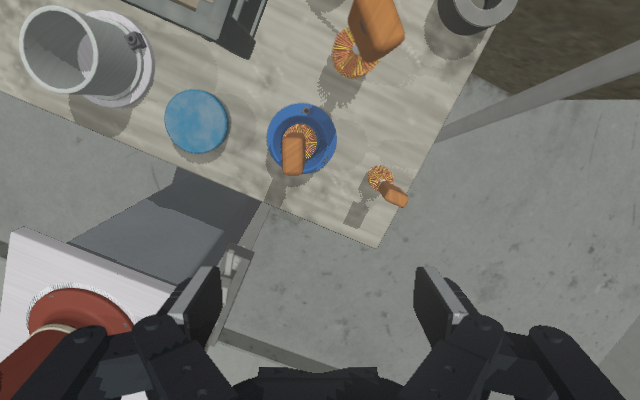

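The wrist view shows the grip at about (293,155), the holder plate at (302,138) and the sleeve mouth at (58,52), all agreeing with the projections. Next I'll enlarge it for the grip's yaw and exact pixels.

Run:
```python
import cv2,numpy as np
a=cv2.imread('pics/w0.png')
p=cv2.resize(a[95:185,255:345],None,fx=6,fy=6,interpolation=2)
q=cv2.resize(a[0:110,15:160],None,fx=3,fy=3,interpolation=2)[:,:]
b=np.zeros((540,800,3),np.uint8);b[:,:540]=p;b[:330,540:]=q[:330,:260];cv2.imwrite('pics/c3.png',b)
```

```text
(no output)
```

View pics/c3.png

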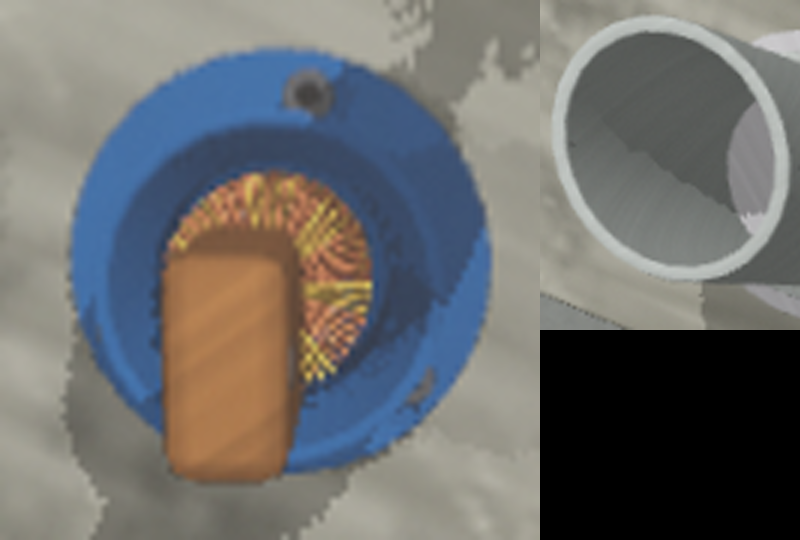

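The crop shows the grip's top face with corners (164,253), (287,253), (285,480) and (168,480). The holder plate centre is at (281,260), and the sleeve rim's ellipse, in the right inset, is centred at (671,148).

Run:
```python
from h import *
s,t,w=load('scene0'),load('top0'),load('w0')
A=lambda u,v:((u+.5)/3.8-.5+290,(v+.5)/3.8-.5+140)
B=lambda u,v:((u+.5)/4.4-.5+270,(v+.5)/4.4-.5+170)
C=lambda u,v:((u+.5)/6-.5+255,(v+.5)/6-.5+95)
D=lambda u,v:((u-540+.5)/3-.5+15,(v+.5)/3-.5)
K=np.array([onz(w,C(*p),180) for p in[(163,253),(288,253),(286,481),(167,481)]]);print(K,K.mean(0))
for i in range(4):
    d=K[(i+1)%4]-K[i];print(np.linalg.norm(d),np.degrees(np.arctan2(d[1],d[0]))%180)
for n,a,b,c,z in[('mouth',(130,386),(115,338),D(671,148),102),('plate',(433,353),(513,329),C(281,260),8),('gripTop',(452,153),(556,292),C(226,367),180)]:
    print(n,tri([(s,A(*a)),(t,B(*b)),(w,c)]),tri([(t,B(*b)),(w,c)])[0],onz(w,c,z))
# circle fits of the sleeve rim in the wrist view
P=np.array([onz(w,D(*p),102)[:2] for p in[(553,120),(650,15),(790,190),(690,281),(590,225),(745,75)]])
M=np.c_[2*P,np.ones(6)];x=np.linalg.lstsq(M,(P**2).sum(1),rcond=None)[0];print('rim',x[:2],np.sqrt(x[2]+x[:2]@x[:2]))
P=np.array([onz(w,C(*p),8)[:2] for p in[(72,260),(281,47),(490,262),(281,472)]])
M=np.c_[2*P,np.ones(4)];x=np.linalg.lstsq(M,(P**2).sum(1),rcond=None)[0];print('plate',x[:2],np.sqrt(x[2]+x[:2]@x[:2]))
```

```text
[[ 490.77084619 -205.57558222  180.        ]
 [ 498.35435536 -222.71606025  180.        ]
 [ 466.28441425 -236.14549636  180.        ]
 [ 458.81534084 -219.29597711  180.        ]] [ 478.55623916 -220.93327899  180.        ]
18.743148038422966 113.86616872383041
34.76824524493864 22.72172352942684
18.430772007754104 113.9068047490379
34.77647995411944 23.236718821610772
mouth (array([470.39262607,  59.34235585, 100.23634613]), [np.float64(1.2966671132246395), np.float64(2.303586509721136), np.float64(1.0816566982267606)]) [470.0660119   57.99470897 102.32375427] [471.38147807  58.9622651  102.        ]
plate (array([ 477.48124558, -221.68652864,    8.12589785]), [np.float64(0.8223749677393106), np.float64(2.2051719110996624), np.float64(1.4593304325507763)]) [ 4.77188957e+02 -2.22497385e+02 -1.81135489e-01] [ 478.90296047 -221.38156062    8.        ]
gripTop (array([ 478.15588564, -221.84908512,  180.12553788]), [np.float64(0.6831882057370717), np.float64(1.8865111820770055), np.float64(1.2142907017412836)]) [ 477.90435925 -222.12706549  179.68482328] [ 478.80915997 -220.83287906  180.        ]
rim [469.39405227  59.22211646] 44.44478575236413
plate [ 477.72449773 -221.87020175] 49.28551979477491
```

Request:
{"api": "jog_arm", "payload": {"increments": [[0,0,0,17,32,0,0],[0,0,0,17,32,-40,0],[0,0,0,17,32,-80,0],[0,0,0,17,32,-120,0],[0,0,0,17,32,-160,0],[0,0,0,17,32,-190,0],[0,0,0,17,32,-205,0],[0,0,0,17,32,-205,0],[0,0,0,17,32,-205,0],[0,0,0,17,32,-205,0]], "force": 60}}

```text
time: 2.65
position: [478.9, -221.4, 137.5]
eef_rot: [3.07, 0.657, 0.003]
force: [0.3, -0.5, 0.6]
opening: 0.998
grasp_force: 0.0
```

Run:
```python
from h import *
s,t=load('scene0'),load('top0')
A=lambda u,v:((u+.5)/3.8-.5+290,(v+.5)/3.8-.5+140)
B=lambda u,v:((u+.5)/4.4-.5+270,(v+.5)/4.4-.5+170)
print('crate corner',tri([(s,A(268,197)),(t,B(371,205))]),'big grip',tri([(s,A(354,38)),(t,B(585,70))]))
c=cap('wrist','w1');cap('top','t1');a=c['img'][:,:,::-1]
cv2.imwrite('pics/w1b.png',a[:, 100:560])
```

```text
crate corner (array([ 544.33694896, -112.0886988 ,  149.83984881]), [np.float64(2.5455218770456893), np.float64(2.5455218770457546)]) big grip (array([ 610.95222831, -244.61459116,  214.84637093]), [np.float64(1.7064176661815882), np.float64(1.7064176661814507)])
```

View pics/w1b.png

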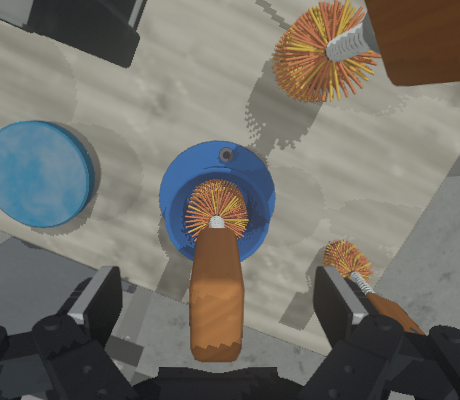

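The grip sits midway between the fingers (grip at x≈217, fingertips at ≈120 and ≈315), so I'll close and then lift.

Request:
{"api": "jog_arm", "payload": {"increments": [[0,0,0,0,0,0,1],[0,0,0,0,0,0,1],[0,0,0,0,0,0,1],[0,0,0,0,0,0,1],[0,0,0,0,0,0,1],[0,0,0,0,0,0,1],[0,0,0,0,0,0,1],[0,0,0,0,0,0,1]], "force": 70}}

```text
time: 3.75
position: [478.2, -221.0, 136.4]
eef_rot: [3.072, 0.658, 0.0]
force: [-0.4, 0.9, 2.1]
opening: 0.227
grasp_force: 68.1
```

Request:
{"api": "jog_arm", "payload": {"increments": [[0,0,0,0,0,15,1],[0,0,0,0,0,35,1],[0,0,0,0,0,60,1],[0,0,0,0,0,90,1],[0,0,0,0,0,120,1],[0,0,0,0,0,135,1],[0,0,0,0,0,135,1],[0,0,0,0,30,135,1],[0,0,0,0,70,135,1],[0,0,0,-3,110,135,1],[0,0,0,-5,150,135,1],[0,0,0,-6,190,135,1],[0,0,0,-8,230,135,1],[0,0,0,-8,260,135,1],[0,0,0,-8,275,135,1],[0,0,0,-8,280,135,1],[0,0,0,-8,280,135,1],[0,0,0,-8,280,135,1],[0,0,0,-8,280,135,1]]}}

```text
time: 6.12
position: [470.2, 58.0, 271.3]
eef_rot: [3.072, 0.655, -0.0]
force: [0.5, 0.7, -1.2]
opening: 0.225
grasp_force: 68.2
```

Run:
```python
from h import *
cap('wrist','w2');s=cap('scene','s2');t=cap('top','t2')
o=arm.get_obs();print(o['time'],o['position'],o['eef_rot'],o['force'])
for c in(s,t):print(proj(c,(470,59,144)),proj(c,(470,59,102)))
a=cv2.resize(s['img'][170:300,270:390,::-1],None,fx=4,fy=4,interpolation=2);b=cv2.resize(load('w2')['img'][60:390,220:420,::-1],None,fx=1.57,fy=1.57)
k=np.zeros((520,800,3),np.uint8);k[:,:480]=a;k[:518,480:794]=b[:518,:314];cv2.imwrite('pics/c4.png',k)
```

```text
6.275 [470.16048598  58.55867033 271.31452895] [3.07216602e+00 6.56450306e-01 8.66246185e-05] [-0.65388333 -0.3188297  -1.86935794]
[324.32384027 226.43341619] [324.56332951 240.61732143]
[294.0563889  244.21989222] [295.20506006 246.00464973]
```

View pics/c4.png

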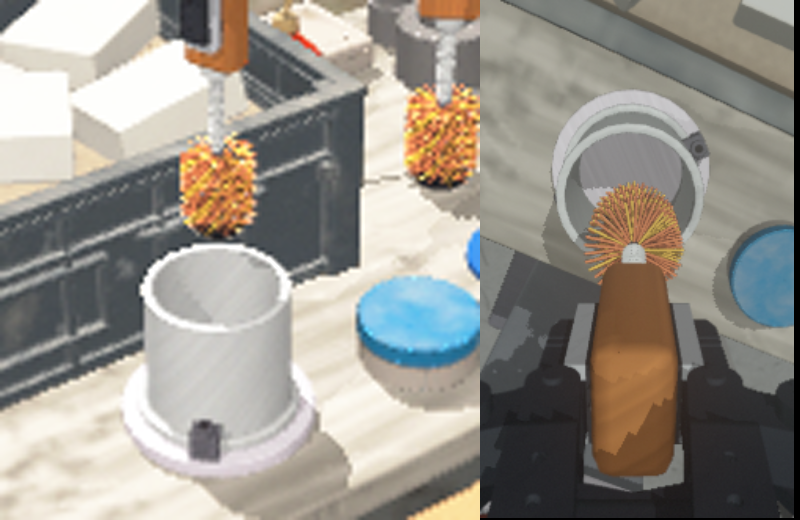

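The scene crop shows the brush foot at (218,225), right where it is predicted, centred over the sleeve mouth. I'll go down in the centre and then press on the wall.

Request:
{"api": "jog_arm", "payload": {"increments": [[0,0,0,0,0,-25,1],[0,0,0,0,0,-50,1],[0,0,0,0,0,-75,1],[0,0,0,0,0,-100,1],[0,0,0,0,0,-118,1],[0,0,0,0,0,-125,1],[0,0,0,0,0,-125,1],[0,0,0,4,-9,-125,1],[0,0,0,6,-14,-125,1],[0,0,0,7,-17,-125,1],[0,0,0,8,-19,-125,1],[0,0,0,8,-19,-125,1],[0,0,0,8,-19,-125,1]]}}

```text
time: 7.9
position: [478.0, 40.7, 146.4]
eef_rot: [-3.071, -0.659, -0.0]
force: [-1.3, 2.5, 1.0]
opening: 0.227
grasp_force: 68.4
```

Run:
```python
from h import *
for i in range(3):
    cap('wrist','w3');o=arm.get_obs();print(o['time'],o['position'],o['force'],o['ft_torque'])
```

```text
7.95 [478.04660104  40.67484519 146.3835633 ] [-1.02826616  2.70840081 -0.66837603] [ 0.80628962  0.19380593 -0.00366968]
8.0 [478.08871095  40.60517579 146.36602528] [-1.59857939  2.85900549 -0.42923141] [ 0.77684445  0.17139521 -0.05760778]
8.05 [478.06679941  40.51227548 146.34736463] [-0.92427696  2.79590067  0.57519376] [0.78740705 0.21597937 0.01032568]
```

Contact is about 3 N with the foot about 8 mm above the bottom. Now the strokes.

Request:
{"api": "jog_arm", "payload": {"increments": [[0,0,0,0,0,15,1],[0,0,0,0,0,35,1],[0,0,0,0,0,52,1],[0,0,0,0,0,62,1],[0,0,0,0,0,62,1],[0,0,0,0,0,62,1],[0,0,0,0,0,62,1]]}}

```text
time: 8.93
position: [477.9, 39.9, 207.8]
eef_rot: [-3.072, -0.658, 0.001]
force: [-0.9, 1.6, -1.1]
opening: 0.225
grasp_force: 68.4
```

Request:
{"api": "jog_arm", "payload": {"increments": [[0,0,0,0,0,-15,1],[0,0,0,0,0,-35,1],[0,0,0,0,0,-52,1],[0,0,0,0,0,-60,1],[0,0,0,0,0,-62,1],[0,0,0,0,0,-62,1],[0,0,0,0,0,-62,1]]}}

```text
time: 9.8
position: [478.0, 39.8, 146.4]
eef_rot: [3.072, 0.657, -0.0]
force: [-1.5, 1.4, -2.2]
opening: 0.223
grasp_force: 68.2
```

Request:
{"api": "jog_arm", "payload": {"increments": [[0,0,0,1,-2,0,1],[0,0,0,1,-2,0,1],[0,0,0,1,-2,15,1],[0,0,0,1,-2,35,1],[0,0,0,1,-2,52,1],[0,0,0,1,-2,62,1],[0,0,0,1,-2,62,1],[0,0,0,1,-2,62,1],[0,0,0,1,-2,62,1]]}}

```text
time: 10.92
position: [479.1, 37.9, 207.9]
eef_rot: [-3.072, -0.658, 0.001]
force: [-0.2, 1.0, -0.3]
opening: 0.224
grasp_force: 68.6
```

Request:
{"api": "jog_arm", "payload": {"increments": [[0,0,0,0,0,-15,1],[0,0,0,0,0,-35,1],[0,0,0,0,0,-52,1],[0,0,0,0,0,-60,1],[0,0,0,0,0,-62,1],[0,0,0,0,0,-62,1],[0,0,0,0,0,-62,1],[0,0,0,0,0,-62,1]]}}

```text
time: 11.92
position: [478.9, 37.9, 146.3]
eef_rot: [-3.072, -0.657, 0.0]
force: [-1.5, 3.1, -3.1]
opening: 0.227
grasp_force: 68.2
```

Request:
{"api": "jog_arm", "payload": {"increments": [[0,0,0,0,0,15,1],[0,0,0,0,0,35,1],[0,0,0,0,0,52,1],[0,0,0,0,0,62,1],[0,0,0,0,0,62,1],[0,0,0,0,0,62,1],[0,0,0,0,0,62,1],[0,0,0,0,0,62,1]]}}

```text
time: 12.92
position: [479.0, 37.9, 207.9]
eef_rot: [-3.072, -0.658, 0.001]
force: [-0.8, 2.2, -0.2]
opening: 0.224
grasp_force: 68.7
```

Run:
```python
from h import *
F=[]
for i in range(4):
    s=cap('scene','s4');o=arm.get_obs();F.append(o['force'])
print(o['time'],o['position'],np.mean(F,0))
a=cv2.resize(s['img'][150:300,260:400,::-1],None,fx=4,fy=4,interpolation=2);w=cap('wrist','w4')
b=w['img'][60:390,200:430,::-1]
k=np.zeros((600,800,3),np.uint8);k[:,:560]=a;k[:330,565:795]=b;cv2.imwrite('pics/c5.png',k)
p=o['position'];R=cv2.Rodrigues(o['eef_rot'])[0];g=p-19*R[:,2];print(g, proj(s,g),proj(s,g+[0,0,25]))
```

```text
13.125 [478.99581388  37.88315872 208.04375893] [-0.36994023  1.58333672 -0.93659867]
[479.00497797  37.88507502 227.04375663] [329.11496892 192.35804651] [329.02290856 182.95971745]
```

View pics/c5.png

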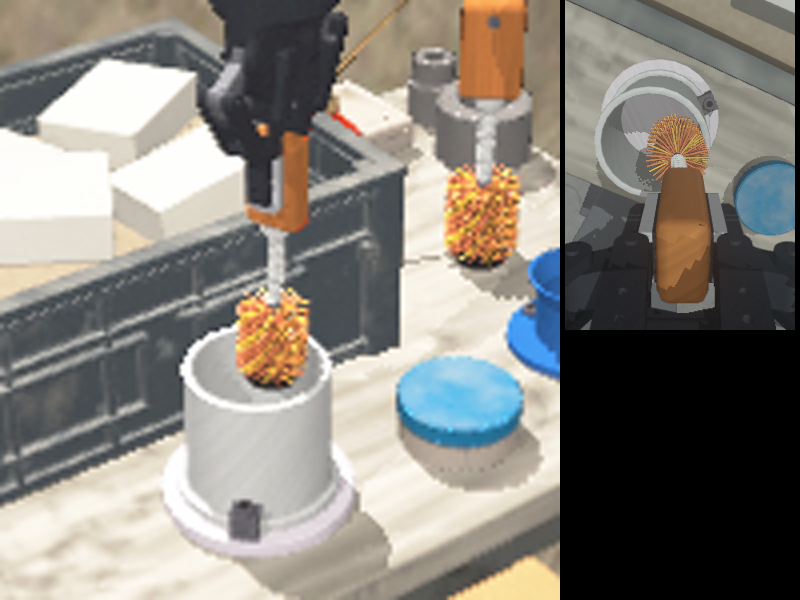

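All three strokes are done, with the brush still straight in the grip and its lower end at the mouth (foot at about (272,383) in the crop). Now I'll centre it, lift it out and carry it to the holder.

Request:
{"api": "jog_arm", "payload": {"increments": [[0,0,0,-5,10,0,1],[0,0,0,-9,21,5,1],[0,0,0,-9,21,25,1],[0,0,0,-9,21,50,1],[0,0,0,-9,21,64,1],[0,0,0,-9,10,64,1],[0,0,0,-9,-20,64,1],[0,0,0,-6,-60,64,1],[0,0,0,-4,-100,64,1],[0,0,0,-2,-140,64,1],[0,0,0,-1,-180,64,1],[0,0,0,-1,-220,64,1],[0,0,0,-1,-245,64,1],[0,0,0,-1,-256,64,1],[0,0,0,-1,-259,64,1],[0,0,0,-1,-259,64,1],[0,0,0,-1,-259,64,1],[0,0,0,-1,-259,64,1]]}}

```text
time: 15.42
position: [478.3, -220.2, 272.4]
eef_rot: [-3.071, -0.66, -0.0]
force: [-1.0, -0.1, -2.5]
opening: 0.227
grasp_force: 68.6
```

Request:
{"api": "jog_arm", "payload": {"increments": [[0,0,0,0,0,-25,1],[0,0,0,0,0,-50,1],[0,0,0,0,0,-70,1],[0,0,0,0,0,-85,1],[0,0,0,0,0,-95,1],[0,0,0,0,0,-105,1],[0,0,0,0,0,-105,1],[0,0,0,0,0,-105,1]]}}

```text
time: 16.42
position: [478.5, -221.1, 167.7]
eef_rot: [3.071, 0.658, 0.001]
force: [0.2, -0.2, -2.3]
opening: 0.226
grasp_force: 68.6
```

No lateral force, so it is entering cleanly. Lower the rest of the way.

Request:
{"api": "jog_arm", "payload": {"increments": [[0,0,0,0,0,-12,1],[0,0,0,0,0,-22,1],[0,0,0,0,0,-29,1],[0,0,0,0,0,-31,1],[0,0,0,0,0,-31,1],[0,0,0,0,0,-31,1],[0,0,0,0,0,-31,1]]}}

```text
time: 17.3
position: [478.2, -221.0, 136.5]
eef_rot: [3.072, 0.658, 0.0]
force: [-0.6, 0.5, 1.6]
opening: 0.224
grasp_force: 69.1
```

On the floor: same TCP pose as the grasp, and the same force. Open and retreat straight up.

Request:
{"api": "jog_arm", "payload": {"increments": [[0,0,0,0,0,0,0.5],[0,0,0,0,0,0,0],[0,0,0,0,0,0,0],[0,0,0,0,0,0,0],[0,0,0,0,0,0,0],[0,0,0,0,0,0,0],[0,0,0,0,0,0,0],[0,0,0,0,0,0,0],[0,0,0,0,0,20,0],[0,0,0,0,0,50,0],[0,0,0,0,0,90,0],[0,0,0,0,0,130,0],[0,0,0,0,0,170,0],[0,0,0,0,0,180,0],[0,0,0,0,0,180,0],[0,0,0,0,0,180,0]]}}

```text
time: 19.3
position: [477.2, -220.6, 314.5]
eef_rot: [-3.07, -0.657, 0.005]
force: [-0.8, 0.1, -0.0]
opening: 1.003
grasp_force: 0.0
```

Run:
```python
from h import *
s=cap('scene','s5');w=cap('wrist','w5')
a=cv2.resize(s['img'][140:290,290:460,::-1],None,fx=3,fy=3,interpolation=2);b=w['img'][0:400,170:500,::-1]
k=np.zeros((450,800,3),np.uint8);k[:,:510]=a;k[:400,510:800]=b[:,:290];cv2.imwrite('pics/c6.png',k)
```

```text
(no output)
```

View pics/c6.png

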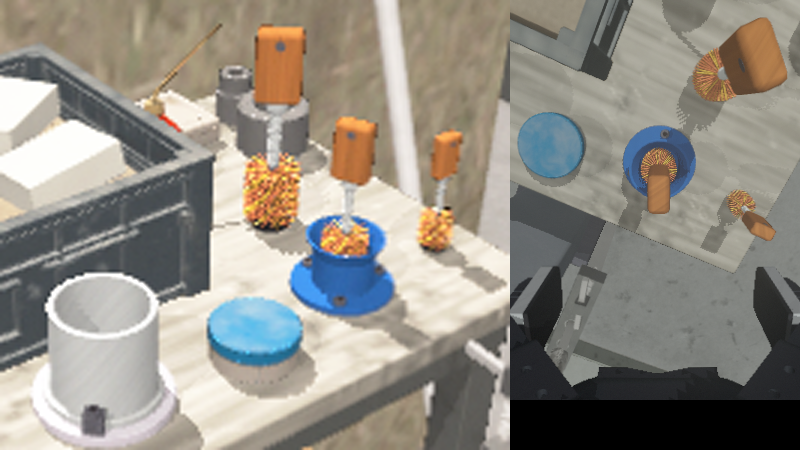

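The brush stands upright in the cup (grip top at (355,120), holder at (343,280) in the crop). The gripper is clear and the bystanders haven't moved.

```bash
python3 -c "
from plant import arm
print(arm.finish_job())"
```

```text
the job is handed in; nothing more can be done
None
```

I scrubbed the sleeve with three full strokes at a measured wall force of about 1 to 3 N, stood the brush back upright on the holder cup's floor, and handed the job in; no verdict came back.

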